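Unclip the middle blade cassette and hold it over the crumb tray

TASK

Three scoring-blade cassettes, alike but for their length, are clipped into the steel rack: take the middle-length one out by pinching its two side catches together between the fingers and lifting it straight up. Carry it over the middle of the crumb tray and finish there while still holding it by its pinched catches, upright, still, touching nothing else, its underside about a hand's breadth (10 to 15 cm) above the bench. Leave the other two cassettes clipped in the rack.

Things in the scene. Friction and masses are not known exactly. Their poses are not given: they have to be found in the camera images.
- rack: fixed steel rack, 92 mm (x) by 336 mm (y), 44 mm high over its two side walls; three equal bays along its y axis at y = -108, 0, +108 mm, any cassette in any bay, axes parallel to the rack's; cassettes stand on its floor 12 mm above the bench, the teeth of their catches under the wall lips; origin at the centre of its underside, on the bench
- cassette_middle_centre (a point): centre of the middle-length cassette: aluminium block 30 mm (x) by 68 mm (y) by 80 mm high, a grey plastic catch on its +x and -x sides (same on all three); this point is half-way up, 40 mm above the underside; z up, x along the pinch line through both catches, y along the length; 0.16 to 0.32 kg
- cassette_short_centre (a point): centre of the shortest cassette: aluminium block 30 mm (x) by 44 mm (y) by 80 mm high, a grey plastic catch on its +x and -x sides (same on all three); this point is half-way up, 40 mm above the underside; z up, x along the pinch line through both catches, y along the length; 0.16 to 0.32 kg
- cassette_long_centre (a point): centre of the longest cassette: aluminium block 30 mm (x) by 92 mm (y) by 80 mm high, a grey plastic catch on its +x and -x sides (same on all three); this point is half-way up, 40 mm above the underside; z up, x along the pinch line through both catches, y along the length; 0.16 to 0.32 kg
- catch_middle_near (a joint): travel of the catch on the -x side of the middle-length cassette: 0 out (locked) to 0.006 m fully pressed in; sprung outwards, 2 N at rest, 5 N fully in; its tooth clears the rack's lip once pressed in about 5 mm
- catch_middle_far (a joint): the same for the catch on the +x side. Each catch is an upright plate 26 mm wide (y), ribbed and free of the rack from 32 to 78 mm above the cassette's underside; outer faces of the two 54 mm apart at rest, 42 mm fully pinched
- tray: fixed shallow aluminium crumb tray, 240 mm (x) by 200 mm (y), rim 30 mm high, wall 4 mm, with a small bread roll (top about 42 mm above the bench) lying in it; origin at the centre of its underside, on the bench; z up
- roll: the small bread roll lying in the tray: 64 mm across, 38 mm high, loose; origin at the centre of its underside
Mind the look-alikes: they are no part of the job. What is shaped like the part that bears cassette_middle_centre but pink is not meant.

How it is judged:
On the way, in this order (a step that is already met when the one before it is completed fails the run):
1. both catches of the middle-length cassette are pinched in by the fingers while it still stands in the rack (value of joint each of catch_middle_near, catch_middle_far above 0.0045 m and contact force between the fingers and cassette_middle above 3 N and distance of cassette_middle_centre from where it was at the start of the episode below 0.008 m), for 0.05 s.
2. the cassette is lifted out of the rack, hanging in the fingers only (value of joint each of catch_middle_near, catch_middle_far above 0.0045 m and contact force between the fingers and cassette_middle above 3 N and height (world z) of cassette_middle_centre above 0.1 m and contact force between cassette_middle and rack below 0.1 N), for 0.1 s.
At the end, for the whole second after the job is handed in: middle cassette held by both catches (each in over 4.5 mm, over 3 N), tilt under 0.2 rad, still (30 mm/s), centre within 50 mm of the tray's in plan and 120 to 240 mm up, off rack, tray and roll; the other two in the rack (centre under 60 mm up, within 130 mm of its centre) (value of joint each of catch_middle_near, catch_middle_far above 0.0045 m and contact force between the fingers and cassette_middle above 3 N and horizontal distance between cassette_middle_centre and tray below 0.05 m and height (world z) of cassette_middle_centre between 0.12 and 0.24 m and angle between cassette_middle_centre's own z axis and vertical below 0.2 rad and contact force between cassette_middle and rack below 0.1 N and contact force between cassette_middle and tray below 0.1 N and horizontal distance between each of cassette_short_centre, cassette_long_centre and rack below 0.13 m and height (world z) of each of cassette_short_centre, cassette_long_centre below 0.06 m and linear speed of cassette_middle below 0.03 m/s and contact force between cassette_middle and roll below 0.1 N); the arm keeps its last pose, push and grip.
It fails at once if the short cassette is pulled or shifted out of its place in the rack (more than 15 mm) (distance of cassette_short_centre from where it was at the start of the episode above 0.015 m).
It fails at once if the long cassette is pulled or shifted out of its place in the rack (more than 15 mm) (distance of cassette_long_centre from where it was at the start of the episode above 0.015 m).
It also fails if it takes over 42 s, if anything falls off the work surface, if the arm or the gripper's body presses on something with over 40 N, if the wrist force passes 120 N, or if a joint passes its speed limit or range.

ROBOT

A 6-joint arm with a two-finger parallel gripper is mounted at the origin on the work surface. World frame = base frame: x ahead of the robot, y to its left, z up, the work surface at z = 0. Lengths are in m, angles in rad, forces in N, time in s.
With the tool pointing down it reaches from about 0.425 to 0.95 m from the base axis. Payload 3.5 kg.
Tool frame: the origin (TCP) lies at the very end of the fingers, on their centre line; the grasp point (between the pads) lies ctrl.grip_point_offset behind it (ctrl.grip_point_offset is the distance from the TCP to the grasp point, in m); z points along the fingers, y is the direction in which the jaws open and shut (so a half turn about z gives the same grasp; the last joint's range is limited). The gripper opens to 85 mm and grips with 20 to 120 N. Pads are 22 mm wide; open, the fingers measure 114 mm over their backs; the gripper's body (76 mm by 85 mm) begins 54 mm behind the grasp point. The pads swing forward as they close: fully open they stand 13 mm farther back than shut.
Start: joints at [-1.263, 0.286, 1.577, -0, 1.279, -0.15], TCP at [0.298, -0.605, 0.231] pointing down, gripper open.
Joint ranges: [-2.77, 2.77], [-0.9, 2.22], [0.21, 2.48], [-1.53, 4.67], [0.24, 2.81], [-2.84, 2.84]. Speed limits (rad/s): [2.79, 2.79, 3.14, 3.14, 3.14, 3.14].

INTERFACE

Orientations are given as a unit quaternion [x, y, z, w].
In Python, from plant import ctrl gives the robot as it stands.
- The arm moves only by the tool servo_tool, never from a script. Its argument "increments" is a list of rows, each a list of 5 numbers: the opening, from 0 (shut) to 1 (fully open), then the shift along the world's x, y, z in units of 40 mm (1.0 is 40 mm), then the turn about the world's z in units of 5 degrees (1.0 is 5 degrees). A call has exactly 10 rows; each row is the pose to reach, as a shift and turn from the pose measured when the call began; what a row does not reach only later rows make up. A row lasts 1/12 s, in which the tool goes at most 41.7 mm and 7.16 degrees, less where a joint would pass 70% of its speed; a pose out of reach is approached as far as the arm can. A call with a gripper value outside its range is refused whole. The fingers move at their own pace and stop on an object; "grip_force" is the grip in N (left out, the last holds). Time passes only in rows, so rows that repeat a pose let the fingers close, or fill a call up. It gives the time, the measured TCP pose, the force and the opening at its end, in the units of the state.
- ctrl.get_state(): the state, without advancing time (a new reading comes with each control period).
- ctrl.read_camera(name): name is "scene" or "top" or "wrist"; returns a dict with "frame" (400x640x3 uint8, red, green, blue), "K" (3x3 intrinsics, pixels), "extrinsics" (4x4, takes a point from camera to world coordinates). Camera axes: x right, y down, z forward; pixel columns grow to the right and rows downward; lengths in m; the calibration is good to about 2 mm. A picture is of the moment at which its call begins. There is no depth.
- ctrl.sign_off(): hands the job in, once; it reports no verdict.
Trained networks look in a picture, given as the dict that the camera call returned (one of the last four; its "shot" number tells which), for a name from the list of things; names that differ only in an ending like _2 or _b are one class to them, and where a whole thing is asked for, a point or a joint stands for the part that bears it (a point fixed in the world has none). Each returns a list of dicts, best first, with "conf" (0 to 1); they miss things now and then, are a little off and sometimes report something else, mostly with a low value. They report only what shows in the picture. A call takes as long as a camera call. They do not tell look-alikes from the thing itself.
- ctrl.masks_of(picture, query): "region" (400x640 bool, what is visible of it) and "extent" ([left, top, right, bottom] in pixels, round what is visible of it).
- ctrl.landmark_of(picture, query): "centre" ([row, column] in pixels: a listed point, or the origin of a listed thing).
The state is a dict: "time": time; "qpos": joint angles; "dq": joint speeds; "joint_efforts": joint torques, N m; "eef_pos": TCP position; "tcp_rot": TCP orientation; "contact_force": force on the tool from outside, world axes, zero at the start; "wrist_torque": the same for the moment, N m; "opening": opening from 0.0 (shut) to 1.0 (fully open).
Only numpy, scipy, OpenCV 4.12 (cv2) and the standard library are available. Lean on these libraries where they do the work, as an engineer would, in place of code of your own. Each camera call takes 0.05 s, during which the arm holds its last target. There are 200 camera calls.

## Working session

There is one attempt and no reset: what is moved stays moved. The work goes in short steps, Python scripts to look and compute and a tool call to move; the robot and the scene stay as the last step left them, time stands still between calls to the robot, and variables do not carry over. Pictures are saved under pics/ and viewed, about 8 in all and at most 12, crops included, and the job is handed in when it is done.

Besides the shell and the picture viewer there is one more tool, called after "Emit:" as name(argument=value, ...), one argument or row to a line, values as JSON. servo_tool: Moves the arm, as the interface text tells. Its arguments: {"type":"object","properties":{"increments":{"type":"array"},"grip_force":{"type":"number"}},"required":["increments"]}

```bash
mkdir -p pics; cat > h.py <<'E'
import numpy as np, cv2
from plant import ctrl
def ray(p,rc):
    K=np.array(p["K"]);T=np.array(p["extrinsics"])
    d=T[:3,:3]@np.linalg.inv(K)@np.array([rc[1],rc[0],1.]);return T[:3,3],d
def atz(p,rc,z):
    o,d=ray(p,rc);return o+d*(z-o[2])/d[2]
def proj(p,X):
    K=np.array(p["K"]);T=np.array(p["extrinsics"]);c=T[:3,:3].T@(np.array(X)-T[:3,3]);u=K@c;return u[:2]/u[2]
def save(p,n):cv2.imwrite("pics/"+n,p["frame"][:,:,::-1])
def tri(a,ra,b,rb):
    o1,d1=ray(a,ra);o2,d2=ray(b,rb);s=np.linalg.lstsq(np.c_[d1,-d2],o2-o1,rcond=None)[0]
    return (o1+d1*s[0]+o2+d2*s[1])/2,np.linalg.norm(o1+d1*s[0]-o2-d2*s[1])
E
python3 - <<'E'
from h import *
np.set_printoptions(precision=4,suppress=True)
s=ctrl.get_state();print(s["eef_pos"],s["tcp_rot"],s["opening"],ctrl.grip_point_offset,s["time"])
P={n:ctrl.read_camera(n) for n in("top","scene")}
for n,p in P.items():
    save(p,n+"0.png");print(n,np.array(p["extrinsics"])[:3,3])
    for q,z in(("rack",0),("tray",0),("roll",0.004),("cassette_middle_centre",.052),("cassette_short_centre",.052),("cassette_long_centre",.052)):
        for l in ctrl.landmark_of(p,q)[:3]:print(q,l["conf"],np.round(l["centre"],1),atz(p,l["centre"],z)[:2])
E
```

```text
[ 0.2982 -0.6048  0.2299] [ 0.9739  0.2269 -0.0001 -0.0012] 1.0022097303981359 0.0187 0.0
top [ 0.5278 -0.0165  1.1517]
rack 0.97 [210.7 381.2] [ 0.5903 -0.2094]
tray 0.55 [207.8 229.9] [0.5861 0.1744]
roll 0.62 [223.5 235. ] [0.5469 0.1593]
cassette_middle_centre 0.71 [161.  366.5] [ 0.7085 -0.1622]
cassette_middle_centre 0.56 [209.9 381.3] [ 0.5895 -0.2009]
cassette_short_centre 0.67 [210.8 427.2] [ 0.5907 -0.3136]
cassette_long_centre 0.57 [211.4 340.6] [ 0.5828 -0.1017]
scene [1.2356 0.0199 0.7444]
rack 0.76 [193.7 251. ] [ 0.5805 -0.2118]
tray 0.94 [214.  428.9] [0.5835 0.157 ]
roll 0.65 [198.8 431.7] [0.5445 0.1625]
cassette_middle_centre 0.85 [231.6 261.4] [ 0.7147 -0.1554]
cassette_middle_centre 0.71 [176.6 252.6] [ 0.5803 -0.2032]
cassette_short_centre 0.9 [172.9 198.2] [ 0.5859 -0.314 ]
cassette_long_centre 0.76 [183.5 301.8] [ 0.585  -0.1024]
```

```bash
sleep 3; ls pics
```

```text
scene0.png
top0.png
```

```bash
python3 - <<'E'
import cv2
a=cv2.imread("pics/top0.png")[130:270,180:480];b=cv2.imread("pics/scene0.png")[100:290,150:450]
a=cv2.resize(a,None,fx=2.6,fy=2,interpolation=3) if 0 else cv2.resize(a,(600,280),interpolation=3)
b=cv2.resize(b,(480,304),interpolation=3);b=cv2.copyMakeBorder(b,0,0,0,120,0)
cv2.imwrite("pics/crop0.png",cv2.vconcat([a,b]))
E
```

```text
(no output)
```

View pics/crop0.png

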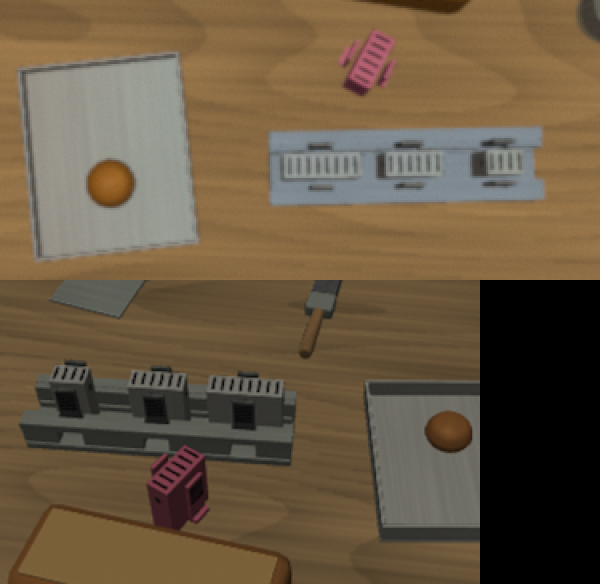

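The picture shows the rack centre at about top (210,381). It holds the short cassette at (211,427), the middle one at (210,381) and the long one at (211,341). The pink look-alike lies at (161,366), outside the rack. The target is the grey cassette in the middle bay, because its length falls between the other two. I'll move above it and confirm with the wrist camera.

Emit:
servo_tool(
  increments=[
    [1,7.2,10,1.5,13],
    [1,7.2,10,1.5,13],
    [1,7.2,10,1.5,13],
    [1,7.2,10,1.5,13],
    [1,7.2,10,1.5,13],
    [1,7.2,10,1.5,13],
    [1,7.2,10,1.5,13],
    [1,7.2,10,1.5,13],
    [1,7.2,10,1.5,13],
    [1,7.2,10,1.5,13],
  ],
  grip_force=40,
)

```text
time: 1.53
eef_pos: [0.5409, -0.268, 0.2823]
tcp_rot: [0.698, 0.716, 0.0, 0.0]
contact_force: [0.7, -0.1, 0.6]
opening: 1.003
```

Emit:
servo_tool(
  increments=[
    [1,1.1,1.6,0,0],
    [1,1.1,1.6,0,0],
    [1,1.1,1.6,0,0],
    [1,1.1,1.6,0,0],
    [1,1.1,1.6,0,0],
    [1,1.1,1.6,0,0],
    [1,1.1,1.6,0,0],
    [1,1.1,1.6,0,0],
    [1,1.1,1.6,0,0],
    [1,1.1,1.6,0,0],
  ],
)

```text
time: 2.37
eef_pos: [0.5846, -0.2047, 0.2824]
tcp_rot: [0.698, 0.716, 0.0, 0.0]
contact_force: [-0.1, -0.1, -0.6]
opening: 0.997
```

```bash
python3 - <<'E'
from h import *
np.set_printoptions(precision=4,suppress=True)
s=ctrl.get_state();print(s["eef_pos"],s["tcp_rot"],s["time"])
p=ctrl.read_camera("wrist");save(p,"w0.png");print(np.array(p["extrinsics"]))
for q,z in(("rack",0),("cassette_middle_centre",.052),("cassette_short_centre",.052),("cassette_long_centre",.052)):
    for l in ctrl.landmark_of(p,q)[:3]:print(q,l["conf"],np.round(l["centre"],1),atz(p,l["centre"],z)[:2])
    for l in ctrl.masks_of(p,q)[:2]:print(l["conf"],np.round(l["extent"]))
E
```

```text
[ 0.5846 -0.2047  0.2824] [0.6983 0.7158 0.0001 0.0004] 2.3667
[[ 0.9997  0.0229  0.0062  0.5826]
 [ 0.0238 -0.9633 -0.2673 -0.1377]
 [-0.0002  0.2674 -0.9636  0.4246]
 [ 0.      0.      0.      1.    ]]
0.97 [266.   3. 359. 317.]
cassette_middle_centre 0.79 [129.5 436.9] [ 0.705  -0.1575]
0.72 [396.  96. 486. 161.]
0.69 [291. 140. 348. 222.]
cassette_short_centre 0.98 [269.2 316. ] [ 0.5857 -0.3154]
0.82 [290. 236. 345. 304.]
0.59 [280.   0. 344. 116.]
```

View pics/w0.png

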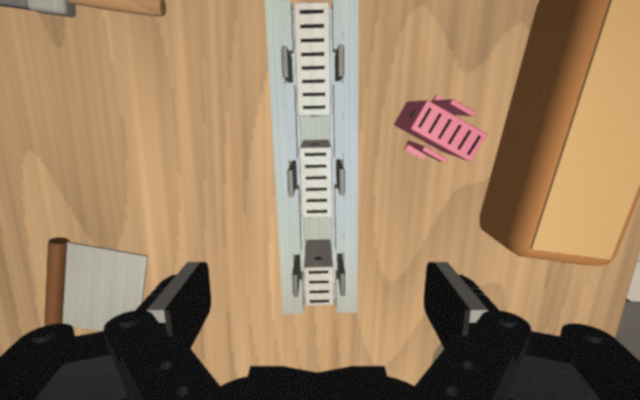

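Wrist picture: long cassette at column/row (312,60), middle (317,180), short (318,285), and pink at (447,130) outside the rack. The target is the one at (317,180). Next I'll measure the top faces and view an enlarged crop.

```bash
python3 - <<'E'
from h import *
np.set_printoptions(precision=4,suppress=True)
p=ctrl.read_camera("wrist");f=p["frame"].astype(int)
m=((f.min(2)>185)&(np.ptp(f,axis=2)<28)).astype(np.uint8);m[:,:285]=0;m[:,345:]=0
m=cv2.morphologyEx(m,cv2.MORPH_CLOSE,np.ones((7,7)));m=cv2.morphologyEx(m,cv2.MORPH_OPEN,np.ones((11,11)))
n,L,st,c=cv2.connectedComponentsWithStats(m)
im=p["frame"][:,:,::-1].copy()
for i in range(1,n):
    if st[i,4]<400: continue
    cs=cv2.findContours((L==i).astype(np.uint8),0,2)[0][0][:,0,:]
    W=np.array([atz(p,(v,u),.092)[:2] for u,v in cs])
    (cx,cy),(a,b),t=cv2.minAreaRect((W*1000).astype(np.float32));print(st[i],"centre",cx,cy,"size",a,b,t)
    cv2.drawContours(im,[cs[:,None]],0,(0,0,255),1)
cv2.imwrite("pics/w1.png",cv2.resize(im[100:330,230:400],None,fx=2.6,fy=2.6,interpolation=3))
E
```

```text
[ 285    5   60  248 9204] centre 579.1953735351562 -166.7039794921875 size 58.11833572387695 221.611083984375 2.592689037322998
```

View pics/w1.png

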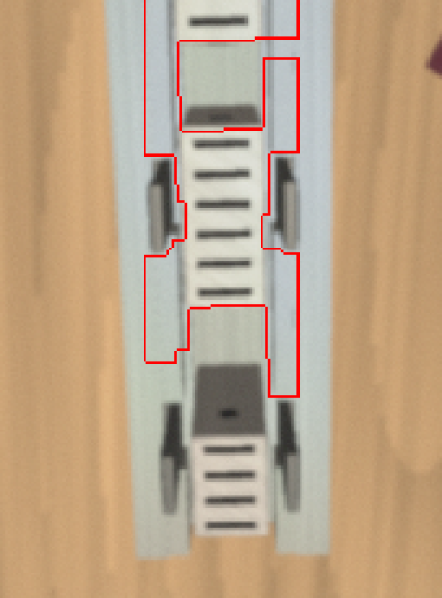

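```bash
python3 - <<'E'
from h import *
np.set_printoptions(precision=4,suppress=True)
p=ctrl.read_camera("wrist")
w=lambda x,y,z:atz(p,(100+(y+.5)/2.6-.5,230+(x+.5)/2.6-.5),z)[:2]
for n,c in dict(mid=[(181,130),(264,130),(266,304),(187,304)],short=[(191,437),(267,437),(268,534),(194,534)]).items():
    W=np.array([w(*q,.092) for q in c]);print(n,W.mean(0),np.ptp(W,axis=0));print(W)
print("slots",w(221.5,143,.092),w(224.5,292,.092),"short slots",w(229,449,.092),w(231,525,.092))
print("catch outer",w(148,215,.09),w(299,215,.09))
print("rack outer L/R",[w(x,y,.044) for x,y in((107,20),(136,550),(317,20),(330,550))])
t=ctrl.read_camera("top");f=t["frame"]
cv2.imwrite("pics/t1.png",cv2.resize(f[185:240,310:455,::-1],None,fx=5.4,fy=5.4,interpolation=3))
E
```

```text
mid [ 0.5837 -0.2077] [0.0324 0.0652]
[[ 0.5675 -0.1758]
 [ 0.5969 -0.1751]
 [ 0.5999 -0.2395]
 [ 0.5705 -0.2403]]
short [ 0.5885 -0.315 ] [0.0314 0.043 ]
[[ 0.5728 -0.2942]
 [ 0.6023 -0.2935]
 [ 0.6042 -0.3358]
 [ 0.5746 -0.3365]]
slots [ 0.582  -0.1801] [ 0.5844 -0.2352] short slots [ 0.5877 -0.2989] [ 0.5893 -0.3321]
catch outer [ 0.5557 -0.2072] [ 0.6109 -0.2058]
rack outer L/R [array([ 0.5357, -0.1392]), array([ 0.5469, -0.3743]), array([ 0.6182, -0.1371]), array([ 0.6362, -0.372 ])]
```

View pics/t1.png

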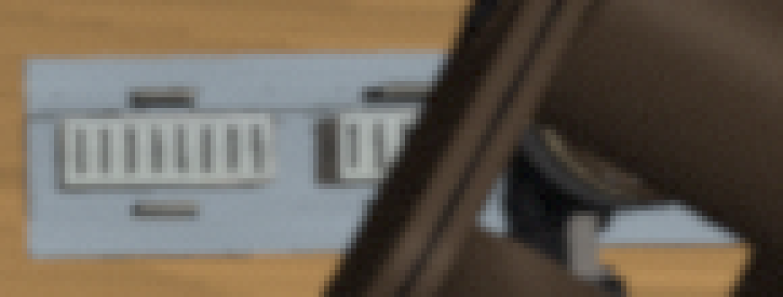

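Views agree: the target's centre is about (0.5835, -0.2075) and its yaw about +2.6°. Now descending.

Emit:
servo_tool(
  increments=[
    [1,-0.03,-0.07,-0.7,0.24],
    [1,-0.03,-0.07,-1.5,0.24],
    [1,-0.03,-0.07,-2.3,0.24],
    [1,-0.03,-0.07,-3.1,0.24],
    [1,-0.03,-0.07,-3.8,0.24],
    [1,-0.03,-0.07,-4.5,0.24],
    [1,-0.03,-0.07,-5.1,0.24],
    [1,-0.03,-0.07,-5.6,0.24],
    [1,-0.03,-0.07,-5.85,0.24],
    [1,-0.03,-0.07,-5.85,0.24],
  ],
)

```text
time: 3.8
eef_pos: [0.5819, -0.2057, 0.0453]
tcp_rot: [0.69, 0.723, -0.001, -0.002]
contact_force: [-0.6, -0.7, -1.2]
opening: 0.998
```

```bash
python3 - <<'E'
from h import *
s=ctrl.get_state();print(s["eef_pos"],s["tcp_rot"],s["contact_force"],s["time"])
p=ctrl.read_camera("wrist");save(p,"w2.png")
E
```

```text
[ 0.58186476 -0.20568484  0.04525579] [ 6.90327792e-01  7.23492437e-01 -6.62325085e-04 -2.40728607e-03] [-0.58234072 -0.68307241 -1.16304634] 3.8
```

View pics/w2.png

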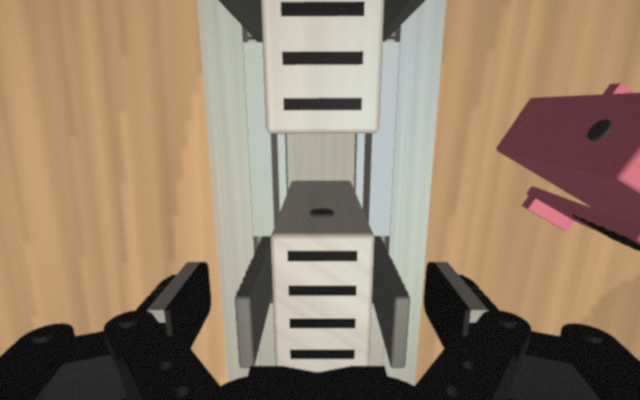

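Wrist view: the fingers are at cols 208/427 and straddle the catches at 238/408. Their midpoint is about 5 px left, so I'll shift about 1.7 mm in +x and then pinch.

Emit:
servo_tool(
  increments=[
    [1,0.04,-0.04,0.04,0],
    [1,0.04,-0.04,0.04,0],
    [1,0.04,-0.04,0.04,0],
    [0.6,0.04,-0.04,0.04,0],
    [0.5,0.04,-0.04,0.04,0],
    [0.4,0.04,-0.04,0.04,0],
    [0,0.04,-0.04,0.04,0],
    [0,0.04,-0.04,0.04,0],
    [0,0.04,-0.04,0.04,0],
    [0,0.04,-0.04,0.04,0],
  ],
  grip_force=40,
)

```text
time: 4.68
eef_pos: [0.5849, -0.2085, 0.0511]
tcp_rot: [0.69, 0.724, -0.001, -0.001]
contact_force: [-3.5, 0.5, 8.3]
opening: 0.441
```

Emit:
servo_tool(
  increments=[
    [0,0,0,0,0],
    [0,0,0,0,0],
    [0,0,0,0,0],
    [0,0,0,0,0],
    [0,0,0,0,0],
    [0,0,0,0,0],
    [0,0,0,0,0],
    [0,0,0,0,0],
    [0,0,0,0,0],
    [0,0,0,0,0],
  ],
)

```text
time: 5.52
eef_pos: [0.5849, -0.2085, 0.0511]
tcp_rot: [0.69, 0.724, -0.001, -0.001]
contact_force: [-1.9, -0.3, 3.0]
opening: 0.442
```

```bash
python3 - <<'E'
from h import *
s=ctrl.get_state();print(s["eef_pos"],s["opening"],s["opening"]*85,s["contact_force"],s["wrist_torque"],s["time"])
p=ctrl.read_camera("wrist");save(p,"w3.png")
E
```

```text
[ 0.58485119 -0.20847982  0.05112416] 0.442485937918605 37.611304723081425 [-1.9192596  -0.26236992  2.96679851] [ 0.01350826  0.22399377 -0.02505559] 5.5167
```

View pics/w3.png

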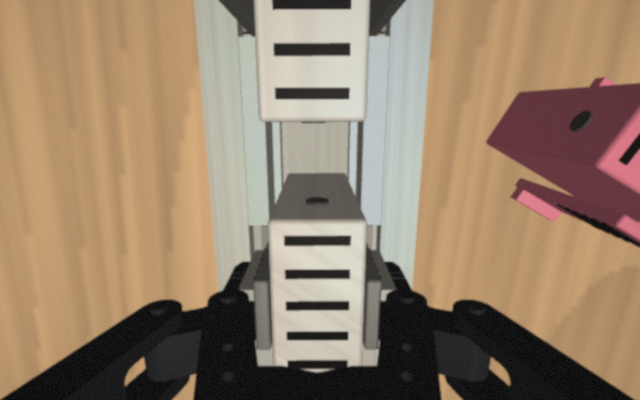

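Both catch plates now lie close against the block, symmetric at cols 255–270 and 365–380, and forces are small. Lifting straight up.

Emit:
servo_tool(
  increments=[
    [0,0,0,0.1,0],
    [0,0,0,0.2,0],
    [0,0,0,0.3,0],
    [0,0,0,0.4,0],
    [0,0,0,0.5,0],
    [0,0,0,0.6,0],
    [0,0,0,0.7,0],
    [0,0,0,0.8,0],
    [0,0,0,0.9,0],
    [0,0,0,0.9,0],
  ],
)

```text
time: 6.4
eef_pos: [0.5855, -0.2088, 0.0884]
tcp_rot: [0.69, 0.724, -0.0, 0.0]
contact_force: [0.5, -0.1, -2.3]
opening: 0.439
```

Emit:
servo_tool(
  increments=[
    [0,0,0,0.2,0],
    [0,0,0,0.4,0],
    [0,0,0,0.7,0],
    [0,0,0,1.0,0],
    [0,0,0,1.3,0],
    [0,0,0,1.6,0],
    [0,0,0,1.8,0],
    [0,0,0,1.95,0],
    [0,0,0,1.95,0],
    [0,0,0,1.95,0],
  ],
)

```text
time: 7.23
eef_pos: [0.5855, -0.2088, 0.1667]
tcp_rot: [0.69, 0.724, -0.0, 0.0]
contact_force: [-0.9, 0.1, -3.3]
opening: 0.437
```

```bash
python3 - <<'E'
from h import *
np.set_printoptions(precision=4,suppress=True)
s=ctrl.get_state();print(s["eef_pos"],s["opening"],s["contact_force"],s["time"])
for n in("top","scene"):
    p=ctrl.read_camera(n);save(p,n+"1.png")
    for q,z in(("tray",0),("roll",.004)):
        for l in ctrl.landmark_of(p,q)[:1]:print(n,q,l["conf"],atz(p,l["centre"],z)[:2])
    m=ctrl.masks_of(p,"tray")[:1]
    if m:
        c=max(cv2.findContours(m[0]["region"].astype(np.uint8),0,2)[0],key=cv2.contourArea)[:,0]
        W=np.array([atz(p,(v,u),.03)[:2] for u,v in c],np.float32);print(cv2.minAreaRect(W))
a=cv2.imread("pics/scene1.png")[60:290,130:530]
cv2.imwrite("pics/s1c.png",cv2.resize(a,None,fx=2,fy=2,interpolation=3))
E
```

```text
[ 0.5855 -0.2088  0.1667] 0.43726584317662665 [-0.8678  0.0632 -3.3174] 7.2333
top tray 0.97 [0.5894 0.165 ]
top roll 0.72 [0.5474 0.1586]
((0.5864260792732239, 0.16084250807762146), (0.23976176977157593, 0.20170442759990692), 7.994046688079834)
scene tray 0.86 [0.5851 0.1572]
scene roll 0.68 [0.5492 0.1631]
((0.5928314924240112, 0.15817028284072876), (0.26050978899002075, 0.2054407298564911), 8.04915714263916)
```

View pics/s1c.png

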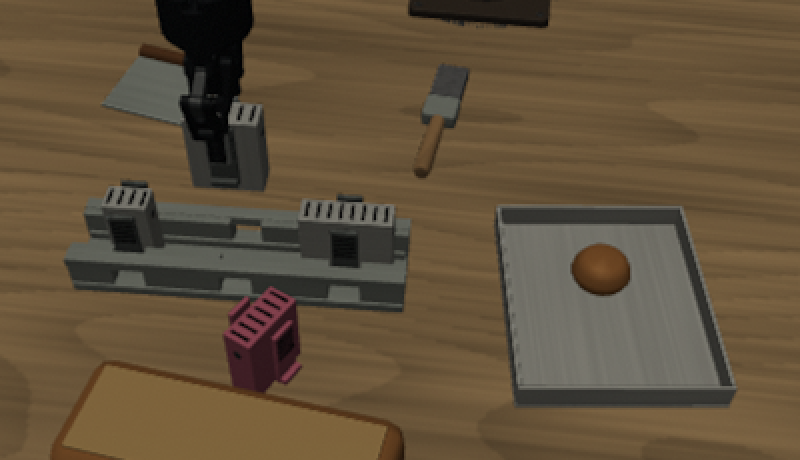

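The cassette hangs clear and upright at crop (245,145), the other two stay in the rack, and the tray centre is about (0.587, 0.160). Carrying it across.

Emit:
servo_tool(
  increments=[
    [0,0,0.1,0,0],
    [0,0,0.3,0,0],
    [0,0,0.7,0,0],
    [0,0,1.2,0,0],
    [0,0,1.7,0,0],
    [0,0,2.2,0,0],
    [0,0,2.7,0,0],
    [0,0,3.2,0,0],
    [0,0,3.7,0,0],
    [0,0,4.1,0,0],
  ],
)

```text
time: 8.47
eef_pos: [0.5848, -0.0417, 0.166]
tcp_rot: [0.69, 0.724, -0.0, -0.001]
contact_force: [-0.8, 0.0, -3.0]
opening: 0.442
```

Emit:
servo_tool(
  increments=[
    [0,0,0.5,0,0],
    [0,0,1.0,0,0],
    [0,0,1.5,0,0],
    [0,0,2.0,0,0],
    [0,0,2.5,0,0],
    [0,0,3.0,0,0],
    [0,0,3.5,0,0],
    [0,0,4.0,0,0],
    [0,0,4.4,0,0],
    [0,0,4.7,0,0],
  ],
)

```text
time: 9.3
eef_pos: [0.5838, 0.1491, 0.166]
tcp_rot: [0.689, 0.725, -0.0, -0.001]
contact_force: [0.5, -0.0, -3.6]
opening: 0.441
```

Emit:
servo_tool(
  increments=[
    [0,0.05,0.15,0,0],
    [0,0.05,0.25,0,0],
    [0,0.05,0.25,0,0],
    [0,0.05,0.25,0,0],
    [0,0.05,0.25,0,0],
    [0,0.05,0.25,0,0],
    [0,0.05,0.25,0,0],
    [0,0.05,0.25,0,0],
    [0,0.05,0.25,0,0],
    [0,0.05,0.25,0,0],
  ],
)

```text
time: 10.13
eef_pos: [0.5858, 0.1589, 0.166]
tcp_rot: [0.689, 0.725, -0.0, -0.001]
contact_force: [-0.6, -0.6, -3.1]
opening: 0.44
```

```bash
python3 - <<'E'
from h import *
np.set_printoptions(precision=4,suppress=True)
s=ctrl.get_state();print(s["eef_pos"],s["opening"],s["contact_force"],np.abs(s["dq"]).max(),s["time"])
P=[ctrl.read_camera(n) for n in("scene","top")];p=P[0];save(p,"scene2.png")
e=np.array(s["eef_pos"])
for q in("cassette_middle_centre","cassette_short_centre","cassette_long_centre"):
    for p_,z in zip(P,(.167,.167) if "middle" in q else(.052,.052)):
        for l in ctrl.landmark_of(p_,q)[:2]:print(q,l["conf"],np.round(l["centre"]),atz(p_,l["centre"],z)[:2])
a=p["frame"][40:290,130:530,::-1]
cv2.imwrite("pics/s2c.png",cv2.resize(a,None,fx=2,fy=2,interpolation=3))
E
```

```text
[0.5858 0.1589 0.166 ] 0.4401446974964228 [-0.6005 -0.6494 -3.0778] 0.003184417264880742 10.1333
cassette_middle_centre 0.67 [231. 260.] [ 0.8013 -0.1289]
cassette_middle_centre 0.63 [151. 450.] [0.5775 0.1643]
cassette_middle_centre 0.85 [160. 366.] [ 0.6913 -0.145 ]
cassette_middle_centre 0.63 [203. 225.] [0.5882 0.1571]
cassette_short_centre 0.67 [211. 429.] [ 0.5906 -0.3185]
cassette_long_centre 0.75 [182. 304.] [ 0.5804 -0.0994]
cassette_long_centre 0.4 [192. 250.] [ 0.6218 -0.1983]
cassette_long_centre 0.65 [210. 340.] [ 0.5867 -0.0991]
```

View pics/s2c.png

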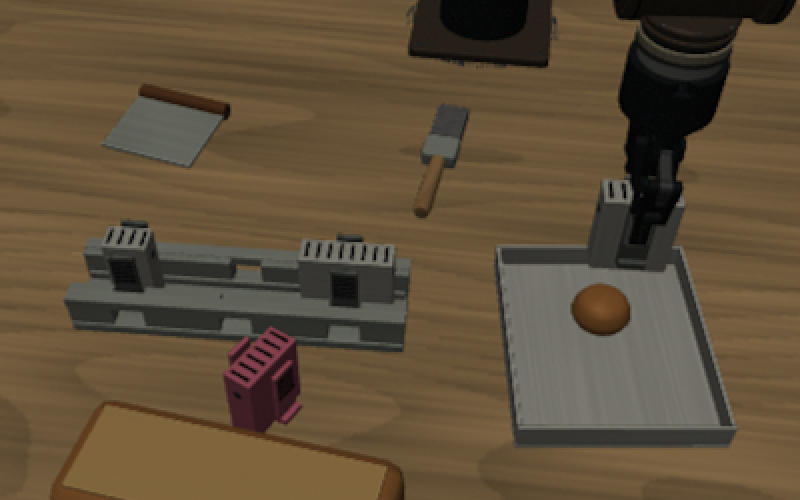

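The cassette hangs upright and still above the tray at crop (637,225). The other two are still in the rack, and the roll is untouched. Handing in.

```bash
python3 -c "
from plant import ctrl
print(ctrl.sign_off())"
```

```text
the job is handed in; nothing more can be done
None
```

I pinched the middle-length cassette, in the rack's middle bay, by both catches and lifted it straight up. I carried it over the crumb tray and handed the job in at about 10 s, still holding it at 40 N.

**Last checks:**
- **Position:** the tool was at (0.586, 0.159) and the tray's centre measured about (0.587, 0.160). The top camera put the cassette itself at (0.588, 0.157) and the scene camera at (0.578, 0.164), a disagreement of about 1 cm, still well inside the 50 mm limit.
- **Height:** the cassette's centre is about 0.167 m up and its underside about 0.127 m. I worked this out from the lift distance and did not measure it directly.
- **Hold:** the opening stayed at 0.44, the joints were almost still (0.003 rad/s), and the load was a steady 3 N or so.
- **Surroundings:** in the last picture the cassette hung upright and touched nothing, and the other two cassettes were still in the rack.

**Not confirmed:** catch travel and grip force on the cassette can't be read out. I judged them from the wrist picture, where both catch plates lay against the block, and from the cassette coming free without resistance. The detector also kept reporting the pink look-alike as the middle cassette; I ignored it.

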